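# Press a glued plywood block in a trigger clamp and keep holding it

### The arm

A 6-joint arm with a two-finger parallel gripper is mounted at the origin on the work surface. World frame = base frame: x ahead of the robot, y to its left, z up, the work surface at z = 0. Lengths are in m, angles in rad, forces in N, time in s.
With the tool pointing down it reaches from about 0.3 to 0.775 m from the base axis. Payload 14.6 kg.
Tool frame: the origin (TCP) lies midway between the tips of the shut fingers; the grasp point (between the pads) lies 19 mm behind it (manip.grip_point_offset is the distance from the TCP to the grasp point, in m); y points along the fingers, x is the direction in which the jaws open and shut, and the axes are right-handed (so a half turn about y gives the same grasp; the last joint's range is limited). The gripper opens to 85 mm and grips with 20 to 120 N. Pads are 22 mm wide; open, the fingers measure 114 mm over their backs; the gripper's body (76 mm by 85 mm) begins 54 mm behind the grasp point. The pads swing forward as they close: fully open they stand 13 mm farther back than shut.
Start: joints at [-1.321, 0.3, 1.521, -0, 1.321, -0.067], TCP at [0.171, -0.523, 0.231] pointing down, gripper open.
Joint ranges: [-3.03, 3.03], [-0.79, 2.21], [0.23, 2.52], [-1.04, 4.18], [0, 3.07], [-2.55, 2.55]. Speed limits (rad/s): [2.22, 2.22, 2.57, 3.14, 3.14, 3.14].

### API

Orientations are given as a 3x3 rotation matrix whose columns are the frame's x, y, z axes.
In Python, from cell import telemetry, cams, manip, nets gives the robot as it stands. The module is installed in compiled form; this text tells all that it offers.
- The arm moves only by the shell command python3 -m crank 'ROWS'. ROWS is JSON, a list that holds one entry, the list of rows, each a list of 7 numbers: the turn, a rotation vector about the tool's x, y, z in rad, then the shift along the tool's x, y, z in cm, then the finger opening in cm, from 0 to 8.54. A call has 1 to 12 rows; each row shifts and turns the commanded pose from where the row before left it, along the tool's axes as they then stand; what a row does not reach is not made up. A row lasts 1/8 s, in which the tool goes at most 62.5 mm and 10.7 degrees, less where a joint would pass 70% of its speed; a pose out of reach is approached as far as the arm can. A call is refused whole if a number of a shift passes 6.25 or a number of a turn 0.188, either way. A call with a gripper value outside its range is refused whole. The fingers move at their own pace and stop on an object; the grip force is fixed at half the most. Time passes only in rows, so rows that do not move let the fingers close. It gives the time, the measured TCP pose, the force and the opening at its end, in the units of the state.
- telemetry.get_obs(): the state, without advancing time (a new reading comes with each control period).
- cams.read_camera(name): name is "scene" or "top" or "wrist"; returns a dict with "pixels" (480x640x3 uint8, red, green, blue), "intrinsics" (3x3 intrinsics, pixels), "dist_coeffs" ([k1, k2, p1, p2, k3] as OpenCV has them; the pictures are not rectified), "world_from_camera" (4x4, takes a point from camera to world coordinates); the wrist camera has in their place "mount" (4x4, takes a point from camera to tool coordinates, whose origin is the TCP and whose axes are the tool frame's). Camera axes: x right, y up, looking along -z (the intrinsics and any distortion apply to the point x, -y, -z); pixel columns grow to the right and rows downward; lengths in m; the calibration is good to about 2 mm. A picture is of the moment at which its call begins: read the wrist's pose just before it. There is no depth.
- manip.sign_off(): hands the job in, once; it reports no verdict.
Trained networks look in a picture, given as the dict that the camera call returned (one of the last four; its "shot" number tells which), for a name from the list of things; names that differ only in an ending like _2 or _b are one class to them, and where a whole thing is asked for, a point or a joint stands for the part that bears it (a point fixed in the world has none). Each returns a list of dicts, best first, with "p" (0 to 1); they miss things now and then, are a little off and sometimes report something else, mostly with a low value. They report only what shows in the picture. A call takes as long as a camera call. They do not tell look-alikes from the thing itself.
- nets.masks_of(name, picture): "region" (480x640 bool, what is visible of it) and "box" ([left, top, right, bottom] in pixels, round what is visible of it).
The state is a dict: "t": time; "joints": joint angles; "joint_velocities": joint speeds; "effort": joint torques, N m; "ee_pos": TCP position; "eef_rot": TCP orientation; "force": force on the tool from outside, world axes, zero at the start; "torque": the same for the moment, N m; "opening": opening from 0.0 (shut) to 1.0 (fully open).
Only numpy, scipy, OpenCV 4.12 (cv2) and the standard library are available. Lean on these libraries where they do the work, as an engineer would, in place of code of your own. Each camera call takes 0.05 s, during which the arm holds its last target.

### The job

Stand the freshly glued wooden block on the clamp's board, in line between the black spring pad and the aluminium stop, and push it home until you feel it seat squarely against the stop, then let go of it. Then pump the red trigger (never push the rod, jaw or pad by hand) until the pad reaches the block and is pressed about half-way into its spring travel; nearly all the way in crushes the joint. The clamp has no catch, so finish while still holding the trigger squeezed with the pad half-way in, and leave the two tins and the glue bottle alone.

Things in the scene. Friction and masses are not known exactly. Their poses are not given: they have to be found in the camera images.
- block_center (a point): The glued block: a free-standing wooden block of two striped plywood layers with a dark glue seam between, 36 mm thick along its own x (the clamping direction, across the seam), 52 mm wide along its y (pinch it here), 62 mm tall, about 0.11 kg, starting upright on the bench. This point is its centre, 31 mm above its underside.
- block: The same block; origin at the centre of its underside.
- clamp: The clamp, fixed to the bench. Origin on the bench surface; x is the way the jaw pushes (to the stop), z up. Its wooden board is 18 mm thick (x -190 to 125 mm, y -50 to 50 mm), so the standing block's centre is 49 mm above the bench. Rod, pad and stop are centred on y = 0, 48 mm up. Two dark cheek plates at x -122 to -60 mm, 108 mm high, carry handle and trigger.
- stop: The aluminium stop plate at the far end of the board, fixed: 60 mm wide, 60 mm tall (top 78 mm above the bench). Same origin and axes as the clamp.
- stop_face (a point): Middle of the stop's face (the side towards the pad), 93 mm along the clamp's x, 48 mm above the bench. A seated block has its centre 18 mm before this face.
- handle_grip (a point): Centre of the fixed black handle post of the clamp, 150 mm above the bench: 16 mm thick along the clamp's x, 28 mm wide, its top 168 mm above the bench; it is free all round from 108 mm up.
- trigger_grip (a point): Axis of the red trigger's grip bar: a round bar 16 mm in diameter, 30 mm long along the clamp's y, about 149 mm above the bench (top 157 mm), on the stop side of the handle. Released, it is 42 mm from the handle's middle (58 mm over both backs); fully squeezed, 18 mm (34 mm over both). The handle cannot move: squeezing brings only the trigger to the handle, along the clamp's -x.
- trigger_bar: The red trigger lever with its grip bar. Origin on its hinge, 100 mm above the bench and 80 mm back along the clamp's x.
- trigger (a joint): Trigger angle: 0 released, 0.5 rad fully squeezed (a firm end). The hinge is 50 mm below the grip bar. A spring returns it (3 to 5 N at the bar); each newton on the block adds 0.56 N there. While driving, the rod moves about 0.56 mm per mm of the bar; up to 5.5 mm of rod travel (one tooth) is lost at the start of a stroke, so a full stroke advances the rod 8 to 14 mm.
- rod (a joint): Advance of the push rod from fully back (m), 0 to 0.085; it starts between 0.010 and 0.040. Friction of 3 N keeps the rod in place when the trigger is released; it has no catch, so a pressed pad springs the rod back on release until it touches only lightly (0 to 2 mm of pad travel) or not at all.
- jaw: The steel push rod with its teeth and the dark jaw plate (44 x 40 mm) at its front; its origin is the clamp's origin moved along by the rod's advance.
- pad_face (a point): Middle of the black rubber pad's front face (40 mm wide, 38 mm tall, 48 mm above the bench), which presses on the block. With the pad out it lies 15 mm behind the clamp's origin plus the rod's advance.
- pad (a joint): How far the spring pad is pressed in towards the jaw plate (m): 0 out, 0.013 fully in; the spring gives 1.5 N per mm. A yellow sleeve shows between jaw plate and pad: 15 mm of it at 0, 8.5 mm when half-way in (0.0065), 2 mm when fully in.
- tin_mid (a point): Bystander: paint tin with a grey band, 80 mm in diameter, 85 mm high; its middle.
- tin_small_mid (a point): Bystander: small paint tin with a green band, 66 mm in diameter, 70 mm high; its middle.
- glue_mid (a point): Bystander: white glue bottle with a red cap, 52 mm in diameter, 125 mm high; its middle.
There are look-alikes about, which are no part of the job. Of the things like the block, leave any that is purple; of the rest the larger one is meant.

How it is judged:
By the outcome, as a careful person would: the job done as asked, in the order asked, and still so for the second after the job is handed in, while the arm keeps its last pose, push and grip.
It also fails if it takes over 67 s, if anything falls off the work surface, if the arm or the gripper's body presses on something with over 40 N, if the wrist force passes 120 N, or if a joint passes its speed limit or range.

## Working session

There is one attempt and no reset: what is moved stays moved. The work goes in short steps, Python scripts to look and compute and a shell command to move; the robot and the scene stay as the last step left them, time stands still between calls to the robot, and variables do not carry over. Pictures are saved under pics/ and viewed, and the job is handed in when it is done.

```bash
mkdir -p pics
cat > h.py <<'E'
import numpy as np, cv2
from cell import telemetry, cams, manip, nets
def snap(name,fn):
    o=telemetry.get_obs()
    p=cams.read_camera(name)
    cv2.imwrite('pics/'+fn,cv2.cvtColor(np.asarray(p["pixels"]),cv2.COLOR_RGB2BGR))
    if 'mount' in p:
        T=np.eye(4);T[:3,:3]=np.array(o['eef_rot']);T[:3,3]=o['ee_pos']
        W=T@np.array(p['mount'])
    else: W=np.array(p['world_from_camera'])
    return p,W
def ray(p,W,uv):
    K=np.array(p['intrinsics'],float);d=np.array(p['dist_coeffs'],float)
    n=cv2.undistortPoints(np.array([[uv]],float),K,d)[0,0]
    v=W[:3,:3]@np.array([n[0],-n[1],-1.0]);return W[:3,3],v/np.linalg.norm(v)
def onz(p,W,uv,z):
    c,v=ray(p,W,uv);return c+v*(z-c[2])/v[2]
def proj(p,W,X):
    X=np.atleast_2d(X);Xc=(np.linalg.inv(W)@np.c_[X,np.ones(len(X))].T)[:3].T
    Xc=Xc*[1,-1,-1]
    return cv2.projectPoints(Xc.reshape(-1,1,3),np.zeros(3),np.zeros(3),np.array(p['intrinsics'],float),np.array(p['dist_coeffs'],float))[0][:,0]
E
python3 - <<'E'
from h import *
o=telemetry.get_obs();print(o['t'],o['ee_pos'],np.round(o['eef_rot'],3),o['opening'],manip.grip_point_offset)
for n in ['top','scene']:
    p,W=snap(n,n+'0.png');print(n,np.round(W,3).tolist(),np.round(p['intrinsics'],1).tolist())
    for k in ['block','clamp','stop','trigger_bar','jaw','pad','tin_mid','tin_small_mid','glue_mid']:
        print(k,[(round(float(r['p']),2),[int(b) for b in r['box']]) for r in nets.masks_of(k,p)][:4])
E
```

```text
0.0 [ 0.17129698 -0.52237612  0.23068502] [[ 0.312 -0.     0.95 ]
 [-0.95   0.001  0.312]
 [-0.001 -1.     0.   ]] 0.9978423472888736 0.0187
top [[-0.0, 0.99, -0.139, 0.46], [-1.0, 0.001, 0.012, 0.033], [0.013, 0.139, 0.99, 1.305], [0.0, 0.0, 0.0, 1.0]] [[465.1, 0.0, 321.8], [0.0, 465.1, 237.2], [0.0, 0.0, 1.0]]
block [(0.68, [162, 267, 186, 292]), (0.66, [231, 278, 247, 293]), (0.62, [199, 268, 219, 293])]
clamp [(0.86, [291, 221, 407, 281])]
stop [(0.64, [333, 237, 395, 259]), (0.41, [296, 250, 306, 274])]
trigger_bar [(0.47, [363, 237, 371, 250]), (0.23, [335, 235, 395, 259])]
jaw [(0.53, [335, 236, 395, 259])]
pad []
tin_mid [(0.89, [368, 165, 399, 198])]
tin_small_mid [(0.96, [444, 286, 473, 312])]
glue_mid [(0.78, [253, 175, 273, 200]), (0.21, [443, 286, 476, 310])]
scene [[0.101, -0.797, 0.596, 1.311], [0.995, 0.079, -0.063, -0.069], [0.003, 0.599, 0.801, 1.035], [0.0, 0.0, 0.0, 1.0]] [[566.6, 0.0, 316.0], [0.0, 566.6, 233.4], [0.0, 0.0, 1.0]]
block [(0.86, [478, 182, 506, 221]), (0.67, [438, 185, 463, 223]), (0.61, [403, 197, 429, 220])]
clamp [(0.68, [210, 209, 363, 300])]
stop [(0.83, [333, 212, 351, 245]), (0.38, [209, 210, 358, 296])]
trigger_bar [(0.5, [261, 216, 273, 239])]
jaw [(0.87, [228, 232, 304, 263]), (0.6, [437, 185, 466, 221])]
pad [(0.69, [294, 229, 304, 250])]
tin_mid [(0.64, [223, 307, 268, 360])]
tin_small_mid [(0.63, [133, 191, 172, 231]), (0.16, [293, 227, 305, 252])]
glue_mid [(0.68, [395, 281, 430, 326])]
```

View pictures.

View pics/top0.png

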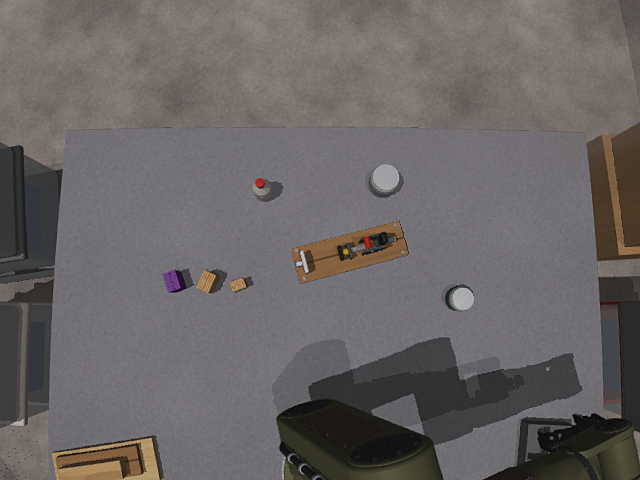

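View pics/scene0.png

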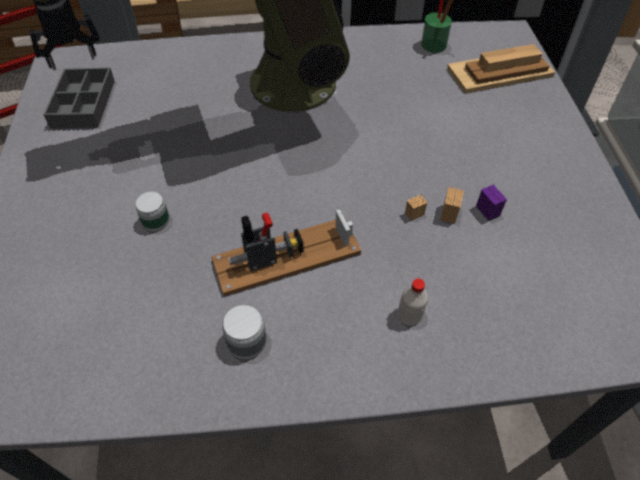

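Run:
```python
import cv2
a=cv2.imread('pics/top0.png')[210:310,140:420];a=cv2.resize(a,None,fx=2.8,fy=2.8,interpolation=cv2.INTER_CUBIC)
b=cv2.imread('pics/scene0.png')[165:305,200:520];b=cv2.resize(b,(784,343),interpolation=cv2.INTER_CUBIC)
import numpy as np
cv2.imwrite('pics/crop0.png',np.vstack([a,b])[:600])
```

```text
(no output)
```

View pics/crop0.png

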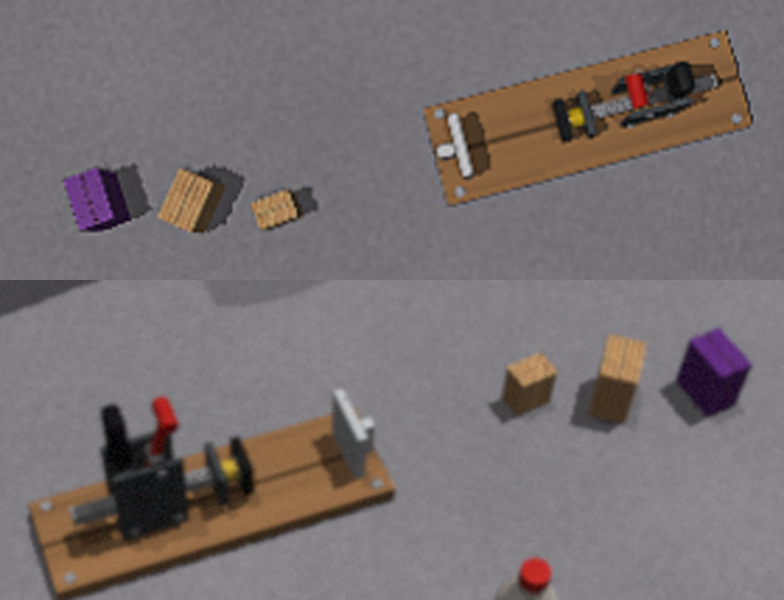

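Candidates in the top view: purple (174,280), which is excluded; larger wooden one (208,281); small wooden one (238,285). The middle one, at top (208,281) and scene (452,204), is the larger non-purple block, and the crop confirms it. Next I measure the poses.

```bash
cat > meas.py <<'E'
from h import *
from scipy.optimize import least_squares
E
python3 - <<'E'
from h import *
from scipy.optimize import least_squares, minimize
P={n:(cams.read_camera(n)) for n in ['top','scene']}
W={n:np.array(P[n]['world_from_camera']) for n in P}
# clamp board top corners, clamp frame order: (125,-50)?,...
crop=np.array([[427,107],[724,33],[750,125],[449,205]],float)/2.8+[140,210]
w=np.array([onz(P['top'],W['top'],u,.018) for u in crop]);print(np.round(w,4))
loc=None
# assign: left side=stop(+x); 
loc=np.array([[.125,-.05],[-.19,-.05],[-.19,.05],[.125,.05]])
# clamp x ~ +y world => clamp y ~ -x world ; image top=+x => y=-.05
def f(q):
    c,s=np.cos(q[2]),np.sin(q[2]);return ((loc@np.array([[c,s],[-s,c]])+q[:2])-w[:,:2]).ravel()
r=least_squares(f,[.45,.05,1.6]);print('clamp',r.x,np.round(r.fun*1000,1))
q=r.x
def cl(x,y,z):
    c,s=np.cos(q[2]),np.sin(q[2]);return [q[0]+c*x-s*y,q[1]+s*x+c*y,z]
print('scene check', np.round(proj(P['scene'],W['scene'],[cl(.125,-.05,.018),cl(.125,.05,.018),cl(-.19,.05,.018),cl(-.19,-.05,.018),cl(.093,0,.048)]),1))
def best(name,n,cond):
    for r in nets.masks_of(name,P[n]):
        b=r['box']; 
        if cond(b): return r
def fit(masks,size,zs,x0):
    sx,sy,h=size
    def sil(n,q):
        c,s=np.cos(q[2]),np.sin(q[2]);pts=[[q[0]+c*a-s*b,q[1]+s*a+c*b,z] for a in(-sx/2,sx/2) for b in(-sy/2,sy/2) for z in(0,h)]
        im=np.zeros((1920,2560),np.uint8);cv2.fillConvexPoly(im,cv2.convexHull(np.round(proj(P[n],W[n],pts)*4+1.5).astype(np.int32)),1)
        return im.reshape(480,4,640,4).mean((1,3))
    def cost(q): return sum(np.abs(sil(n,q)-m).sum() for n,m in masks.items())
    res=[]
    for th in np.arange(0,np.pi,np.pi/12):
        m=minimize(cost,[*x0,th],method='Nelder-Mead',options=dict(initial_simplex=[[*x0,th],[x0[0]+.01,x0[1],th],[x0[0],x0[1]+.01,th],[*x0,th+.15]]))
        res.append((m.fun,m.x))
    res.sort(key=lambda t:t[0]);return res[:4]
M={'top':best('block','top',lambda b:abs((b[0]+b[2])/2-208)<8)['region'].astype(float),'scene':best('block','scene',lambda b:abs((b[0]+b[2])/2-451)<8)['region'].astype(float)}
x0=onz(P['top'],W['top'],(208,281),.04)[:2]
for r in fit(M,(.036,.052,.062),0,x0): print('block',r[0],np.round(r[1],4))
for k,rad,hh,un,us in [('tin',.04,.085,(385,179),(245,330)),('small',.033,.07,(460,297),0),('glue',.026,.125,(261,184),0)]:
    print(k,onz(P['top'],W['top'],un,hh))
E
```

```text
[[ 0.6091  0.0985  0.018 ]
 [ 0.6845 -0.1999  0.018 ]
 [ 0.5913 -0.2239  0.018 ]
 [ 0.512   0.0761  0.018 ]]
clamp [ 0.59111767 -0.03085175  1.82256634] [-0.7  4.2  2.4 -2.5 -1.3 -3.4 -0.4  1.7]
scene check [[359.8 249.8]
 [342.8 216.3]
 [209.  255.1]
 [220.5 292.2]
 [338.3 228.5]]
block 93.8125 [0.5144 0.3306 1.1543]
block 94.0 [0.5148 0.3302 1.17  ]
block 95.375 [0.5144 0.3305 1.1572]
block 95.8125 [0.5151 0.3305 1.1569]
tin [ 0.79047245 -0.15376133  0.085     ]
small [ 0.47180202 -0.35247628  0.07      ]
glue [0.76511394 0.17681617 0.125     ]
```

```bash
cat >> h.py <<'E'
def cur():
    o=telemetry.get_obs();R=np.array(o['eef_rot']);return o,R,np.arctan2(R[1,2],R[0,2])
def go(pos,phi=None):
    o,R,ph=cur();d=np.array(pos)-o['ee_pos']
    turn=0 if phi is None else phi-ph
    print('t',round(o['t'],2),'pos',np.round(o['ee_pos'],4),'phi',round(ph,4),'tilt',np.round(R[2],3),'F',np.round(o['force'],1),'open',round(o['opening'],3))
    print('turn about y:',round(-turn,4),' shift now cm',np.round(R.T@d*100,2))
    p2=ph+turn;R2=np.array([[np.sin(p2),0,np.cos(p2)],[-np.cos(p2),0,np.sin(p2)],[0,-1,0]])
    print('shift after turn cm',np.round(R2.T@d*100,2))
E
python3 - <<'E'
from h import *
go([.514,.33,.23],1.155)
p,W=snap('wrist','w0.png');print(np.round(p['mount'],3).tolist(),np.round(p['intrinsics'],0).tolist())
E
```

```text
t 1.2 pos [ 0.1713 -0.5226  0.2313] phi 0.3168 tilt [ 0. -1. -0.] F [-0.2 -0.2 -0.3] open 0.998
turn about y: -0.8382  shift now cm [-70.35   0.12  59.12]
shift after turn cm [-3.09  0.13 91.84]
[[1.0, 0.0, -0.0, 0.0], [-0.0, 0.259, -0.966, -0.144], [-0.0, 0.966, 0.259, 0.066], [0.0, 0.0, 0.0, 1.0]] [[359.0, 0.0, 320.0], [0.0, 359.0, 241.0], [0.0, 0.0, 1.0]]
```

View pics/w0.png

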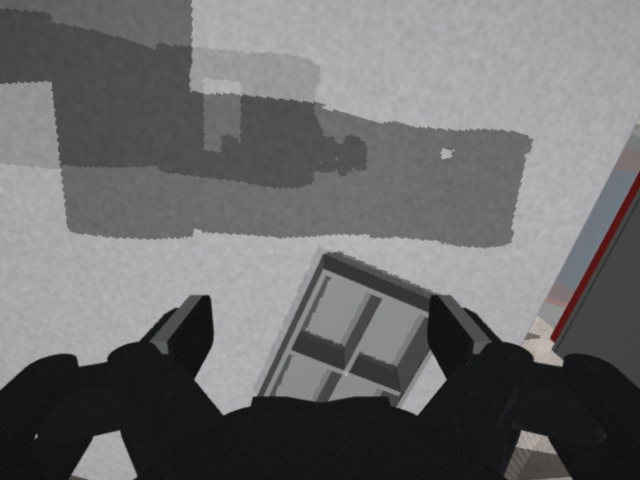

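```bash
python3 -m crank '[[[0,-0.168,0,0,0,4,8.5],[0,-0.168,0,0,0,5,8.5],[0,-0.168,0,0,0,5,8.5],[0,-0.168,0,0,0,5,8.5],[0,-0.168,0,0,0,5,8.5],[0,0,0,0,0,5,8.5],[0,0,0,0,0,5,8.5],[0,0,0,0,0,5,8.5],[0,0,0,0,0,5,8.5],[0,0,0,0,0,5,8.5],[0,0,0,0,0,5,8.5],[0,0,0,0,0,5,8.5]]]'
python3 - <<'E'
from h import *
go([.514,.33,.23],1.155)
E
```

```text
t: 2.75
ee_pos: [0.4962, -0.0561, 0.2315]
eef_rot: [[0.916, 0.0, 0.402], [-0.402, -0.0, 0.916], [0.0, -1.0, 0.0]]
force: [0.8, -1.3, 0.8]
opening: 0.996
t 2.75 pos [ 0.4962 -0.0561  0.2315] phi 1.1568 tilt [ 0. -1.  0.] F [ 0.8 -1.3  0.8] open 0.996
turn about y: 0.0018  shift now cm [-13.9    0.15  36.06]
shift after turn cm [-13.96   0.15  36.04]
```

```bash
python3 -m crank '[[[0,0,0,0,0,0,8.5]]]'
python3 - <<'E'
from h import *
go([.514,.33,.23],1.155)
p,W=snap('wrist','w1.png')
E
```

```text
t: 2.88
ee_pos: [0.4964, -0.0552, 0.2312]
eef_rot: [[0.917, 0.0, 0.399], [-0.399, 0.0, 0.917], [-0.0, -1.0, 0.0]]
force: [-0.1, -0.5, 0.2]
opening: 0.994
t 2.88 pos [ 0.4964 -0.0552  0.2312] phi 1.1605 tilt [-0. -1.  0.] F [-0.1 -0.5  0.2] open 0.994
turn about y: 0.0055  shift now cm [-13.75   0.13  36.03]
shift after turn cm [-13.95   0.12  35.95]
```

View pics/w1.png

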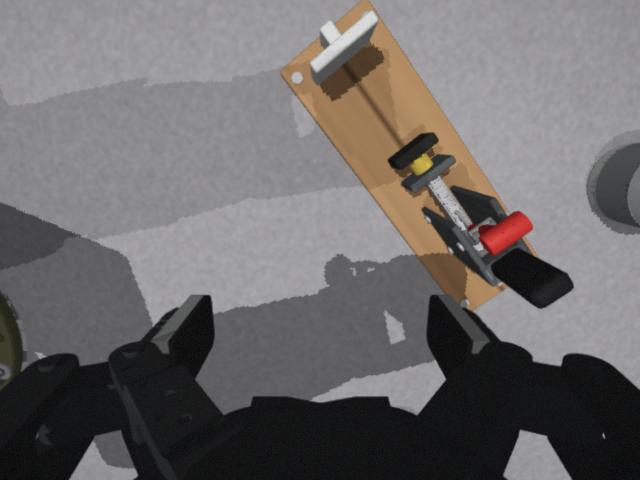

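The wrist view shows the whole clamp: stop plate about (345,45), pad (413,150), yellow sleeve (422,160), red bar (506,232), handle top (540,275). I'll enlarge it to pick corners.

Run:
```python
import cv2
a=cv2.imread('pics/w1.png')
cv2.imwrite('pics/w1c.png',cv2.resize(a[0:175,270:480],None,fx=3.4,fy=3.4,interpolation=cv2.INTER_CUBIC))
cv2.imwrite('pics/w1d.png',cv2.resize(a[150:320,400:600],None,fx=3.4,fy=3.4,interpolation=cv2.INTER_CUBIC))
```

```text
(no output)
```

View pics/w1c.png

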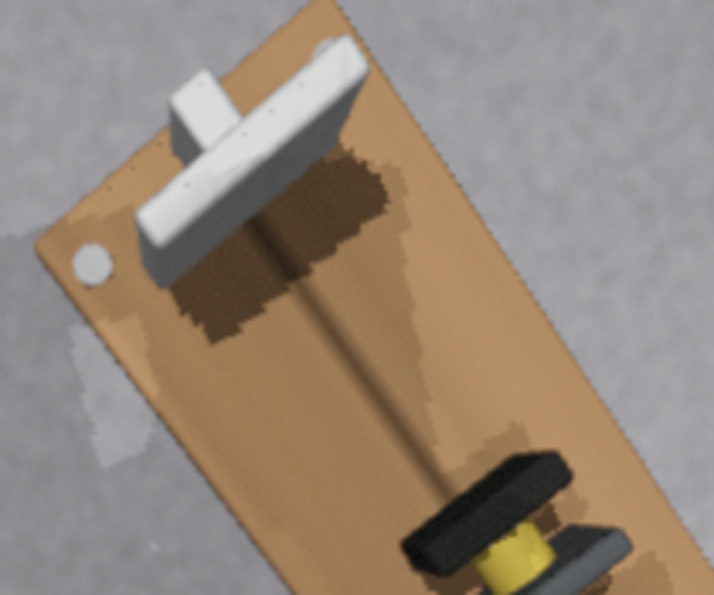

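View pics/w1d.png

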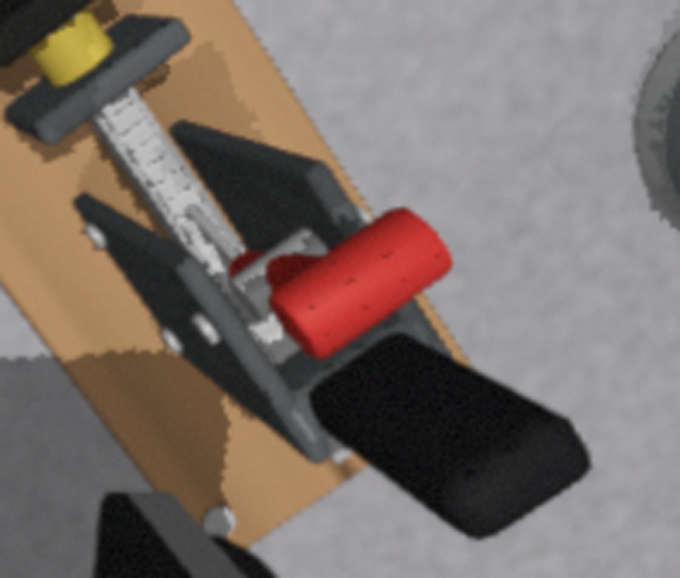

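```bash
cat > fit.py <<'E'
from h import *
from scipy.optimize import least_squares
p,W=snap('wrist','w1b.png')
PX=lambda a,o:[a[0]/3.4+o[0],a[1]/3.4+o[1]]
C=(270,0);D=(400,150)
obs=[((.125,.05,.018),PX((37,247),C)),((-.19,.05,.018),PX((247,545),D)),((.093,.03,.078),PX((158,250),C)),((.093,-.03,.078),PX((368,70),C))]
obs2=[((-.015,.02,.067),PX((402,545),C)),((-.015,-.02,.067),PX((520,452),C))]
def cl(q,x,y,z):
    c,s=np.cos(q[2]),np.sin(q[2]);return [q[0]+c*x-s*y,q[1]+s*x+c*y,z]
def f(q):
    X=[cl(q,*a) for a,_ in obs]+[cl(q,a[0]+q[3],a[1],a[2]) for a,_ in obs2]
    return (proj(p,W,X)-np.array([b for _,b in obs+obs2])).ravel()
r=least_squares(f,[.59,-.03,1.82,.02],loss='soft_l1',x_scale=[.01,.01,.01,.01]);print(np.round(r.x,4),np.round(r.fun if 0 else f(r.x),1))
q=r.x
for n,a in dict(bar=(-.068,0,.149),barL=(-.068,.015,.149),barR=(-.068,-.015,.149),handtop=(-.110,0,.168)).items(): print(n,np.round(proj(p,W,[cl(q,*a)])[0],1))
print('seat',np.round(cl(q,.075,0,.049),4),'bar',np.round(cl(q,-.068,0,.149),4))
E
python3 fit.py
```

```text
[ 0.595  -0.0295  1.8473  0.0174] [-3.3  0.8 -5.3  4.9 -0.6  1.7  0.2 -0.7  5.9 -0.5 10.3 -4.7]
bar [508.2 230.9]
barL [488.8 245. ]
barR [528.  216.5]
handtop [558.6 288.5]
seat [0.5745 0.0427 0.049 ] bar [ 0.6135 -0.0949  0.149 ]
```

```bash
cat > fit.py <<'E'
from h import *
from scipy.optimize import least_squares
p,W=snap('wrist','w1b.png')
PX=lambda a,o:[a[0]/3.4+o[0],a[1]/3.4+o[1]]
C=(270,0);D=(400,150)
pt=[((.125,.05,.018),PX((37,247),C)),((.093,.03,.078),PX((158,250),C)),((.093,-.03,.078),PX((368,70),C))]
A=[(PX(a,o),k) for a,o,k in [((150,400),C,'L'),((295,593),C,'L'),((450,170),C,'R'),((640,460),C,'R'),((365,472),D,'B'),((270,532),D,'B'),((402,545),C,'P'),((517,452),C,'P'),((178,125),D,'J'),]]
def cl(q,x,y,z):
    c,s=np.cos(q[2]),np.sin(q[2]);return [q[0]+c*x-s*y,q[1]+s*x+c*y,z]
def loc(q,w):
    c,s=np.cos(q[2]),np.sin(q[2]);d=w[:2]-q[:2];return d@[c,s],d@[-s,c]
def f(q):
    e=[]
    for a,b in pt:
        x,y=loc(q,onz(p,W,b,a[2]));e+=[x-a[0],y-a[1]]
    for b,k in A:
        z=.067 if k=='P' else .018
        if k=='J': continue
        x,y=loc(q,onz(p,W,b,z))
        e.append({'L':y-.05,'R':y+.05,'B':x+.19,'P':x+.015-q[3]}[k])
    return np.array(e)*1000
r=least_squares(f,[.59,-.03,1.82,.02],loss='soft_l1',x_scale=[.01,.01,.01,.01]);print(np.round(r.x,4),np.round(f(r.x),1))
q=r.x
for n,a in dict(bar=(-.068,0,.149),barL=(-.068,.015,.149),barR=(-.068,-.015,.149),handtop=(-.110,0,.168)).items(): print(n,np.round(proj(p,W,[cl(q,*a)])[0],1))
print('seat',np.round(cl(q,.075,0,.049),4),'bar',np.round(cl(q,-.068,0,.149),4))
E
python3 fit.py
```

```text
[ 0.594  -0.0314  1.8239  0.0207] [-1.8 -1.   0.6 -0.   1.   1.4 -0.5 -0.5  0.3  0.8 -0.8  0.3 -0.4  0.4]
bar [505.5 233.9]
barL [485.8 247.6]
barR [525.4 220. ]
handtop [554.3 292.4]
seat [0.5752 0.0412 0.049 ] bar [ 0.611  -0.0972  0.149 ]
```

```bash
python3 -m crank '[[[0,0,0,-2,0,5,8.5],[0,0,0,-2,0,5,8.5],[0,0,0,-2,0,5,8.5],[0,0,0,-2,0,5,8.5],[0,0,0,-2,0,5,8.5],[0,0,0,-2,0,5,8.5],[0,0,0,-2,0,4,8.5],[0,0,0,0,0,0,8.5],[0,0,0,0,0,0,8.5]]]'
python3 - <<'E'
from h import *
go([.514,.33,.23],1.155)
p,W=snap('wrist','w2.png')
for r in nets.masks_of('block',p): print(r['p'],r['box'])
c,s=np.cos(1.1543),np.sin(1.1543)
print(proj(p,W,[[.5144+c*a-s*b,.3306+s*a+c*b,.062] for a,b in [(-.018,-.026),(.018,-.026),(.018,.026),(-.018,.026)]]))
a=cv2.imread('pics/w2.png');cv2.imwrite('pics/w2c.png',cv2.resize(a[130:380,180:480],None,fx=2.4,fy=2.4,interpolation=cv2.INTER_CUBIC))
E
```

```text
t: 4.15
ee_pos: [0.5047, 0.3086, 0.2312]
eef_rot: [[0.915, -0.0, 0.403], [-0.403, -0.0, 0.915], [-0.0, -1.0, -0.0]]
force: [0.4, 0.2, 0.5]
opening: 0.996
t 4.15 pos [0.5047 0.3086 0.2312] phi 1.1556 tilt [-0. -1. -0.] F [0.4 0.2 0.5] open 0.996
turn about y: 0.0006  shift now cm [-0.01  0.12  2.34]
shift after turn cm [-0.01  0.12  2.34]
0.93 [241.3, 47.8, 313.1, 127.8]
0.88 [289.2, 166.1, 353.8, 213.8]
0.71 [323.5, 239.7, 372.6, 294.2]
[[348.44487636 214.59866208]
 [349.33387098 173.33369083]
 [288.79058545 173.26971461]
 [289.64884969 214.53900081]]
```

View pics/w2c.png

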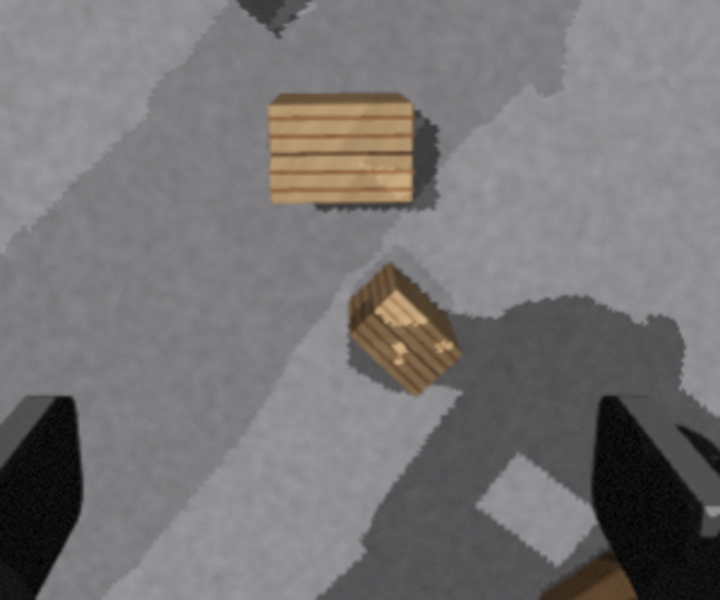

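Run:
```python
from h import *
p,W=snap('wrist','w2b.png')
w=np.array([onz(p,W,u,.062) for u in [(292.1,172.9),(351.7,172.9),(352.1,214.2),(292.5,215)]])
c=w.mean(0);print(c,np.linalg.norm(w[1]-w[0]),np.linalg.norm(w[2]-w[1]))
d=w[0]-w[1];print(np.arctan2(d[1],d[0])-np.pi/2)
go([c[0],c[1],.031-.0187],1.155)
```

```text
[0.51706984 0.32952651 0.062     ] 0.0512271368097572 0.036062288572926086
1.1546968160647544
t 4.3 pos [0.5047 0.3085 0.2315] phi 1.1549 tilt [ 0. -1.  0.] F [ 1.  -0.7  0.6] open 0.994
turn about y: -0.0001  shift now cm [ 0.28 21.92  2.42]
shift after turn cm [ 0.28 21.92  2.42]
```

```bash
python3 -m crank '[[[0,0,0,0.28,0,2.42,8.5],[0,0,0,0,5,0,8.5],[0,0,0,0,5,0,8.5],[0,0,0,0,5,0,8.5],[0,0,0,0,4,0,8.5],[0,0,0,0,2.6,0,8.5],[0,0,0,0,0,0,8.5]]]'
python3 - <<'E'
from h import *
go([.517,.3295,.015],1.155)
E
```

```text
t: 5.18
ee_pos: [0.516, 0.3297, 0.0138]
eef_rot: [[0.915, -0.003, 0.403], [-0.403, -0.002, 0.915], [-0.002, -1.0, -0.003]]
force: [-0.9, -0.4, -0.1]
opening: 0.999
t 5.17 pos [0.516  0.3297 0.0138] phi 1.1557 tilt [-0.002 -1.    -0.003] F [-0.9 -0.4 -0.1] open 0.999
turn about y: 0.0007  shift now cm [ 0.1  -0.12  0.02]
shift after turn cm [ 0.1  -0.12  0.02]
```

```bash
python3 -m crank '[[[0,0,0,0.1,0,0,7],[0,0,0,0,0,0,6],[0,0,0,0,0,0,4.5],[0,0,0,0,0,0,4.5],[0,0,0,0,0,0,4.5],[0,0,0,0,0,0,4.5]]]'
python3 - <<'E'
from h import *
go([.517,.3295,.015],1.155)
E
```

```text
t: 5.92
ee_pos: [0.5181, 0.3308, 0.0167]
eef_rot: [[0.916, 0.002, 0.402], [-0.402, 0.001, 0.916], [0.001, -1.0, 0.002]]
force: [-0.3, -1.0, 7.4]
opening: 0.601
t 5.92 pos [0.5181 0.3308 0.0167] phi 1.1568 tilt [ 0.001 -1.     0.002] F [-0.3 -1.   7.4] open 0.601
turn about y: 0.0018  shift now cm [-0.05  0.17 -0.17]
shift after turn cm [-0.05  0.17 -0.17]
```

```bash
python3 -m crank '[[[0,0,0,0,-3,0,4.5],[0,0,0,0,-5,0,4.5],[0,0,0,0,-5,0,4.5],[0,-0.167,0,0,0,0,4.5],[0,-0.167,0,0,0,0,4.5],[0,-0.167,0,0,0,0,4.5],[0,-0.167,0,0,0,0,4.5],[0,0,0,0,0,0,4.5]]]'
cat >> h.py <<'E'
Q=[.594,-.0314,1.824]
def cl(x,y,z,q=Q):
    c,s=np.cos(q[2]),np.sin(q[2]);return np.array([q[0]+c*x-s*y,q[1]+s*x+c*y,z])
E
python3 - <<'E'
from h import *
go(cl(.052,0,.15),1.824)
E
```

```text
t: 6.92
ee_pos: [0.5174, 0.3305, 0.1455]
eef_rot: [[0.968, 0.0, -0.25], [0.25, 0.0, 0.968], [0.0, -1.0, 0.0]]
force: [0.0, 0.3, -1.3]
opening: 0.602
t 6.92 pos [0.5174 0.3305 0.1455] phi 1.8238 tilt [ 0. -1.  0.] F [ 0.   0.3 -1.3] open 0.602
turn about y: -0.0002  shift now cm [ -1.65  -0.45 -31.76]
shift after turn cm [ -1.65  -0.45 -31.76]
```

```bash
python3 -m crank '[[[0,0,0,-1.65,0,-3,4.5],[0,0,0,0,0,-5,4.5],[0,0,0,0,0,-5,4.5],[0,0,0,0,0,-5,4.5],[0,0,0,0,0,-5,4.5],[0,0,0,0,0,-5,4.5],[0,0,0,0,0,-3.75,4.5],[0,0,0,0,0,0,4.5],[0,0,0,0,0,0,4.5]]]'
python3 - <<'E'
from h import *
go(cl(.052,0,.0167+.018+.003),1.824)
p,W=snap('wrist','w3.png')
for n,a in dict(LF=(.093,.03,.078),RF=(.093,-.03,.078),corner=(.125,.05,.018),pad1=(.0057,.02,.067),pad2=(.0057,-.02,.067)).items(): print(n,proj(p,W,[cl(*a)])[0].round(1))
E
```

```text
t: 8.05
ee_pos: [0.5811, 0.0195, 0.1453]
eef_rot: [[0.969, -0.0, -0.249], [0.249, 0.0, 0.969], [-0.0, -1.0, 0.0]]
force: [-0.1, 0.3, -2.0]
opening: 0.604
t 8.05 pos [0.5811 0.0195 0.1453] phi 1.8224 tilt [-0. -1.  0.] F [-0.1  0.3 -2. ] open 0.604
turn about y: -0.0016  shift now cm [-0.03 10.76 -0.05]
shift after turn cm [-0.03 10.76 -0.05]
LF [266.8 188.6]
RF [369.2 188.4]
corner [249.4 134.7]
pad1 [289.  315.9]
pad2 [348.  315.8]
```

View pics/w3.png

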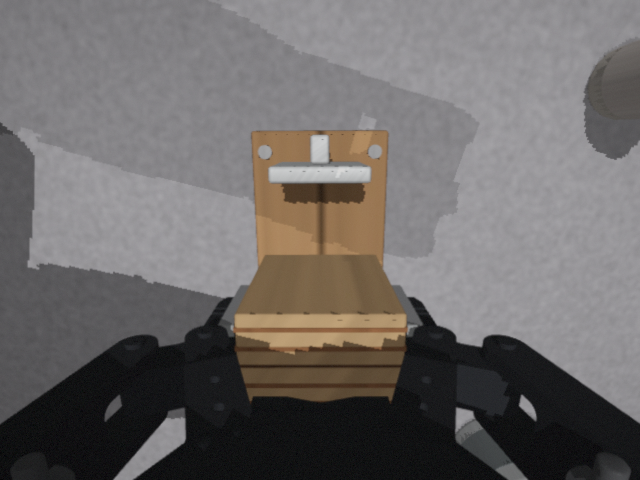

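```bash
python3 -m crank '[[[0,0,0,0,4,0,4.5],[0,0,0,0,4,0,4.5],[0,0,0,0,2.5,0,4.5],[0,0,0,0,0,0,4.5],[0,0,0,0,0.3,0,4.5],[0,0,0,0,0,0,4.5]]]'; python3 -m crank '[[[0,0,0,0,0.2,0,4.5],[0,0,0,0,0,0,4.5]]]'
```

```text
t: 8.85
ee_pos: [0.5818, 0.0193, 0.0384]
eef_rot: [[0.968, 0.002, -0.251], [0.251, -0.0, 0.968], [0.002, -1.0, -0.0]]
force: [-0.9, -0.7, -1.0]
opening: 0.602
t: 9.1
ee_pos: [0.5813, 0.019, 0.0355]
eef_rot: [[0.968, 0.0, -0.251], [0.251, -0.0, 0.968], [0.0, -1.0, -0.0]]
force: [-0.1, 0.1, -1.3]
opening: 0.602
```

```bash
python3 -m crank '[[[0,0,0,0,0.1,0,4.5],[0,0,0,0,0,0,4.5]]]'; python3 -m crank '[[[0,0,0,0,0.1,0,4.5],[0,0,0,0,0,0,4.5]]]'
```

```text
t: 9.35
ee_pos: [0.5814, 0.019, 0.0348]
eef_rot: [[0.968, 0.0, -0.251], [0.251, -0.0, 0.968], [0.0, -1.0, -0.0]]
force: [-3.5, 0.1, 5.7]
opening: 0.602
t: 9.6
ee_pos: [0.5814, 0.019, 0.0347]
eef_rot: [[0.968, 0.001, -0.251], [0.251, -0.0, 0.968], [0.0, -1.0, -0.0]]
force: [-8.2, -0.9, 17.5]
opening: 0.605
```

```bash
python3 -m crank '[[[0,0,0,0,-0.12,0,4.5],[0,0,0,0,0,0.5,4.5],[0,0,0,0,0,0.5,4.5],[0,0,0,0,0,0.5,4.5],[0,0,0,0,0,0.4,4.5],[0,0,0,0,0,0,4.5]]]'; python3 -m crank '[[[0,0,0,0,0,0.2,4.5],[0,0,0,0,0,0,4.5]]]';  python3 -m crank '[[[0,0,0,0,0,0.2,4.5],[0,0,0,0,0,0,4.5]]]'
```

```text
t: 10.35
ee_pos: [0.5766, 0.0381, 0.0347]
eef_rot: [[0.968, 0.001, -0.252], [0.252, 0.0, 0.968], [0.001, -1.0, 0.0]]
force: [0.4, 0.1, 5.0]
opening: 0.602
t: 10.6
ee_pos: [0.5762, 0.0398, 0.0348]
eef_rot: [[0.968, 0.001, -0.251], [0.251, 0.0, 0.968], [0.001, -1.0, -0.0]]
force: [1.2, -2.0, 5.3]
opening: 0.605
t: 10.85
ee_pos: [0.5757, 0.0417, 0.0347]
eef_rot: [[0.968, 0.001, -0.252], [0.252, 0.0, 0.968], [0.001, -1.0, -0.0]]
force: [0.4, -2.9, 4.7]
opening: 0.601
```

```bash
python3 -m crank '[[[0,0,0,0,0,0.15,4.5],[0,0,0,0,0,0,4.5]]]'; python3 -m crank '[[[0,0,0,0,0,0.15,4.5],[0,0,0,0,0,0,4.5]]]';  python3 -m crank '[[[0,0,0,0,0,0.1,4.5],[0,0,0,0,0,0,4.5]]]'
```

```text
t: 11.1
ee_pos: [0.5753, 0.0431, 0.0348]
eef_rot: [[0.968, 0.001, -0.251], [0.251, -0.0, 0.968], [0.001, -1.0, -0.0]]
force: [0.6, -2.6, 5.5]
opening: 0.602
t: 11.35
ee_pos: [0.5749, 0.0445, 0.0347]
eef_rot: [[0.968, 0.001, -0.251], [0.251, -0.0, 0.968], [0.001, -1.0, -0.0]]
force: [1.1, -1.9, 4.7]
opening: 0.607
t: 11.6
ee_pos: [0.5747, 0.0454, 0.0348]
eef_rot: [[0.968, 0.001, -0.251], [0.251, -0.0, 0.968], [0.001, -1.0, -0.0]]
force: [0.1, -2.3, 5.6]
opening: 0.6
```

```bash
python3 -m crank '[[[0,0,0,0,0,0.1,4.5],[0,0,0,0,0,0,4.5]]]'; python3 -m crank '[[[0,0,0,0,0,0.1,4.5],[0,0,0,0,0,0,4.5]]]';  python3 -m crank '[[[0,0,0,0,0,0.1,4.5],[0,0,0,0,0,0,4.5]]]'
python3 - <<'E'
from h import *
p,W=snap('wrist','w4.png')
E
```

```text
t: 11.85
ee_pos: [0.5746, 0.0459, 0.0347]
eef_rot: [[0.968, 0.001, -0.251], [0.251, -0.001, 0.968], [0.001, -1.0, -0.001]]
force: [1.5, -7.0, 4.5]
opening: 0.603
t: 12.1
ee_pos: [0.5746, 0.0459, 0.0348]
eef_rot: [[0.968, 0.001, -0.251], [0.251, -0.002, 0.968], [0.001, -1.0, -0.002]]
force: [4.1, -14.3, 3.5]
opening: 0.606
t: 12.35
ee_pos: [0.5746, 0.046, 0.0348]
eef_rot: [[0.968, 0.002, -0.251], [0.251, -0.003, 0.968], [0.001, -1.0, -0.003]]
force: [6.5, -23.3, 2.0]
opening: 0.601
```

View pics/w4.png

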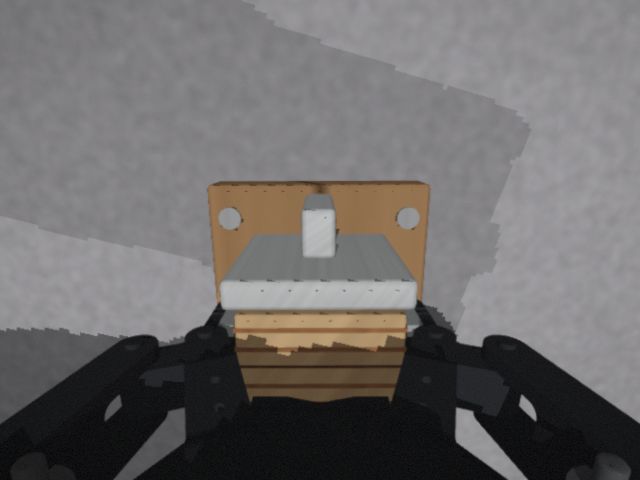

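```bash
python3 -m crank '[[[0,0,0,0,0,-0.25,4.5],[0,0,0,0,0,0,4.5]]]'; python3 -m crank '[[[0,0,0,0,0,0,6],[0,0,0,0,0,0,7],[0,0,0,0,0,0,7],[0,0,0,0,0,0,7]]]'
```

```text
t: 12.65
ee_pos: [0.5746, 0.0458, 0.0347]
eef_rot: [[0.968, 0.001, -0.251], [0.251, 0.0, 0.968], [0.001, -1.0, -0.0]]
force: [0.9, -3.8, 5.6]
opening: 0.603
t: 13.15
ee_pos: [0.5743, 0.0458, 0.0344]
eef_rot: [[0.968, -0.0, -0.251], [0.251, 0.0, 0.968], [-0.0, -1.0, 0.0]]
force: [-0.0, -0.2, 1.5]
opening: 0.822
```

```bash
python3 -m crank '[[[0,0,0,0,-1,0,7],[0,0,0,0,-3,0,7],[0,0,0,0,-5,0,7],[0,0,0,0,-4,0,7],[0,0,0,0,0,-3,4],[0,0,0,0,0,-4,0],[0,0,0,0,0,-3,0],[0,0,0,0,0,0,0],[0,0,0,0,0,0,0],[0,0,0,0,0,0,0]]]'
python3 - <<'E'
from h import *
go(cl(-.03,0,.135),1.824)
p,W=snap('wrist','w5.png')
E
```

```text
t: 14.4
ee_pos: [0.5994, -0.0502, 0.1648]
eef_rot: [[0.968, 0.0, -0.252], [0.252, 0.0, 0.968], [0.0, -1.0, 0.0]]
force: [-0.7, 0.1, 0.3]
opening: 0.001
t 14.4 pos [ 0.5994 -0.0502  0.1648] phi 1.8258 tilt [ 0. -1.  0.] F [-0.7  0.1  0.3] open 0.001
turn about y: 0.0018  shift now cm [-0.06  2.98 -1.04]
shift after turn cm [-0.05  2.98 -1.04]
```

View pics/w5.png

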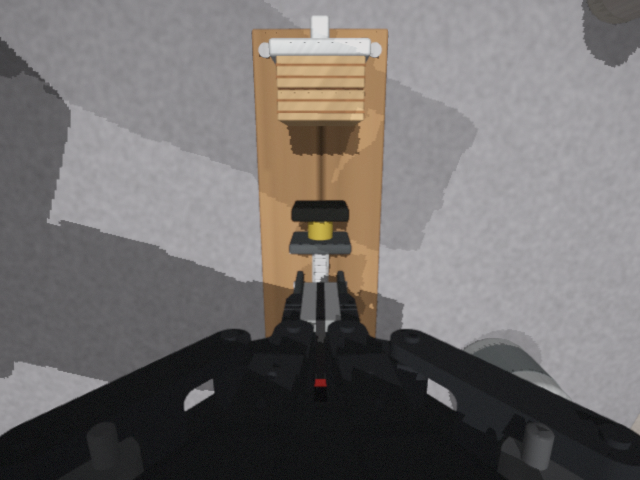

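```bash
python3 -m crank '[[[0,0,0,-0.05,2.8,0,0],[0,0,0,0,0,-1,0],[0,0,0,0,0,-1,0],[0,0,0,0,0,0,0]]]'; python3 -m crank '[[[0,0,0,0,0,-0.3,0],[0,0,0,0,0,0,0]]]';  python3 -m crank '[[[0,0,0,0,0,-0.3,0],[0,0,0,0,0,0,0]]]'; python3 -m crank '[[[0,0,0,0,0,-0.3,0],[0,0,0,0,0,0,0]]]'
python3 - <<'E'
from h import *
go(cl(-.049,0,.135),1.824)
p,W=snap('wrist','w6.png')
E
```

```text
t: 14.95
ee_pos: [0.6046, -0.0716, 0.1375]
eef_rot: [[0.968, 0.001, -0.25], [0.25, -0.0, 0.968], [0.001, -1.0, -0.001]]
force: [-0.1, 0.3, 0.0]
opening: -0.003
t: 15.2
ee_pos: [0.6049, -0.0736, 0.1368]
eef_rot: [[0.968, 0.0, -0.251], [0.251, -0.0, 0.968], [0.0, -1.0, -0.0]]
force: [0.0, -0.4, 0.3]
opening: -0.0
t: 15.45
ee_pos: [0.6056, -0.076, 0.1367]
eef_rot: [[0.968, 0.0, -0.251], [0.251, 0.001, 0.968], [0.0, -1.0, 0.001]]
force: [-1.9, 4.3, 2.9]
opening: -0.0
t: 15.7
ee_pos: [0.6064, -0.0791, 0.1367]
eef_rot: [[0.968, 0.0, -0.251], [0.251, 0.0, 0.968], [0.0, -1.0, 0.0]]
force: [-0.8, 3.6, 2.6]
opening: -0.002
t 15.7 pos [ 0.6064 -0.0791  0.1367] phi 1.8249 tilt [ 0. -1.  0.] F [-0.8  3.6  2.6] open -0.002
turn about y: 0.0009  shift now cm [-0.01  0.17  0.03]
shift after turn cm [-0.01  0.17  0.03]
```

View pics/w6.png

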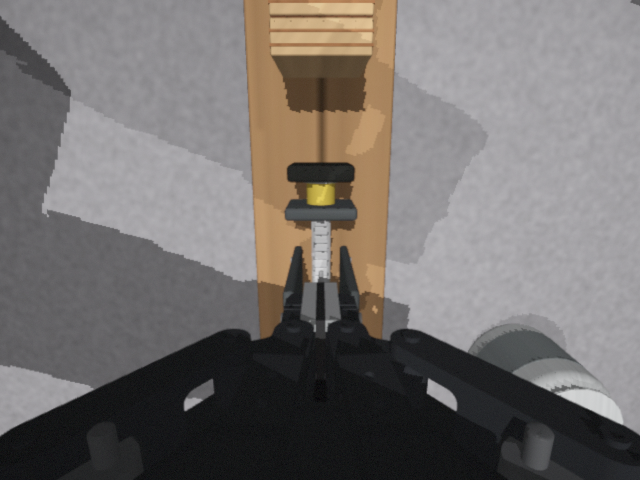

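Run:
```python
import cv2
a=cv2.imread('pics/w6.png')
cv2.imwrite('pics/w6c.png',cv2.resize(a[40:240,260:380],None,fx=3,fy=3,interpolation=cv2.INTER_CUBIC))
for r in range(150,226): print(r,a[r,300][::-1],a[r,320][::-1],a[r,345][::-1])
```

```text
150 [165 129  92] [113  86  60] [172 134  96]
151 [166 129  92] [114  86  60] [173 137  96]
152 [165 129  92] [113  86  60] [171 134  96]
153 [166 129  92] [114  87  61] [164 128  91]
154 [166 130  93] [113  86  59] [161 125  89]
155 [165 129  91] [113  87  61] [163 127  90]
156 [166 130  94] [113  87  61] [161 127  89]
157 [165 129  92] [113  87  60] [162 126  89]
158 [166 130  93] [113  87  61] [162 127  89]
159 [165 129  92] [114  87  61] [162 127  89]
160 [166 130  94] [113  86  59] [160 125  88]
161 [157 122  88] [106  81  55] [152 119  83]
162 [103  80  59] [70 54 40] [101  77  56]
163 [38 32 27] [31 28 25] [40 34 28]
164 [25 24 21] [27 25 23] [27 26 24]
165 [29 29 26] [31 32 29] [37 37 35]
166 [36 37 38] [37 38 37] [39 39 37]
167 [37 36 35] [39 39 36] [45 44 42]
168 [37 39 35] [39 41 38] [44 47 44]
169 [40 42 39] [37 37 34] [46 46 46]
170 [39 40 37] [30 31 28] [40 41 39]
171 [35 37 35] [35 36 35] [40 40 37]
172 [36 36 35] [36 36 33] [42 42 41]
173 [37 39 35] [39 40 38] [38 40 38]
174 [39 39 37] [35 37 35] [40 39 37]
175 [35 35 34] [35 35 32] [40 42 40]
176 [38 37 34] [35 38 36
[... 1203 characters left out ...]
 [51 55 55] [52 55 57]
208 [67 70 72] [67 70 70] [68 71 73]
209 [79 81 85] [79 84 84] [79 85 84]
210 [83 85 90] [85 89 91] [86 91 92]
211 [86 91 92] [88 93 93] [90 96 96]
212 [84 88 90] [87 91 92] [90 94 96]
213 [83 86 89] [87 91 91] [87 91 93]
214 [83 87 89] [83 86 87] [86 90 90]
215 [81 87 87] [82 86 86] [85 88 88]
216 [80 84 86] [81 86 86] [80 83 85]
217 [81 84 86] [79 82 84] [77 80 82]
218 [75 78 79] [74 76 79] [71 76 78]
219 [68 70 70] [64 67 69] [63 64 65]
220 [68 61 58] [65 68 69] [63 58 53]
221 [84 65 47] [88 87 88] [82 62 44]
222 [86 65 45] [113 113 114] [83 63 43]
223 [87 65 47] [158 158 159] [83 62 42]
224 [85 63 43] [178 178 179] [84 63 45]
225 [94 70 48] [174 173 174] [85 64 45]
```

View pics/w6c.png

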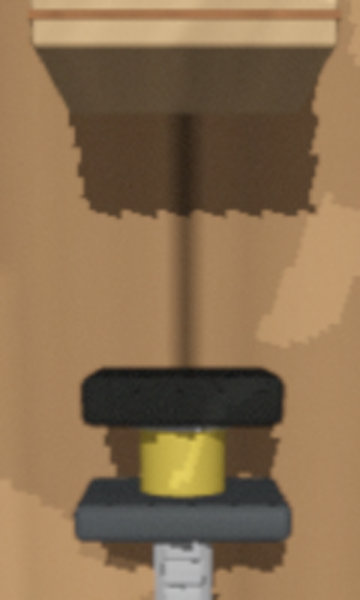

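```bash
cat > m.py <<'E'
from h import *
import sys
p,W=snap('wrist',sys.argv[1])
o,R,ph=cur();d=np.array(o['ee_pos'][:2])-Q[:2];c,s=np.cos(Q[2]),np.sin(Q[2])
print('t',round(o['t'],2),'tcp clamp x',round(d@[c,s],4),'F along -x',round(-(np.array(o['force'][:2])@[c,s]),1))
a=np.asarray(p['pixels']);a=cv2.cvtColor(a,cv2.COLOR_RGB2BGR)
r0=int(sys.argv[2]) if len(sys.argv)>2 else 0
cv2.imwrite('pics/'+sys.argv[1].replace('.png','c.png'),cv2.resize(a[r0:r0+200,250:390],None,fx=3,fy=3,interpolation=cv2.INTER_CUBIC))
E
python3 -m crank '[[[0,0,0,0,0,-0.4,0],[0,0,0,0,0,-0.5,0],[0,0,0,0,0,-0.5,0],[0,0,0,0,0,-0.4,0],[0,0,0,0,0,0,0]]]'; python3 m.py s1.png 40
```

```text
t: 16.38
ee_pos: [0.611, -0.0968, 0.1366]
eef_rot: [[0.968, 0.0, -0.251], [0.251, 0.0, 0.968], [0.0, -1.0, 0.0]]
force: [-1.8, 5.4, 4.2]
opening: 0.002
t 16.43 tcp clamp x -0.0675 F along -x -5.2
```

View pics/s1.png

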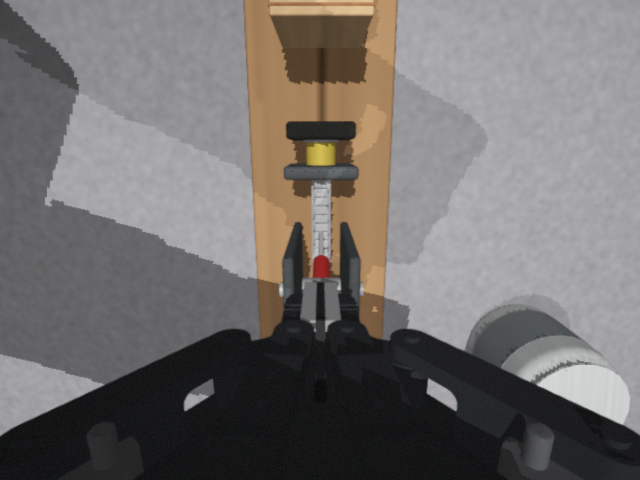

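```bash
cat >> h.py <<'E'
def rowx(p,W,row,z,col=320):
    w=onz(p,W,(col,row),z);c,s=np.cos(Q[2]),np.sin(Q[2]);return round(1000*float((w[:2]-Q[:2])@[c,s]),1)
def edges(p,W,lo=5,hi=260):
    a=np.asarray(p['pixels']).astype(float)
    # pad: dark columns 295-310 & 332-345 ; report transitions of gray mean
    cols=list(range(296,304))+list(range(338,346))
    g=a[:,cols].mean((1,2))
    d=np.diff(g);out=[]
    for r in range(lo,hi):
        if abs(d[r])>9 and abs(d[r])==abs(d[max(0,r-3):r+4]).max(): out.append((r+.5,int(d[r]),rowx(p,W,r+.5,.067),rowx(p,W,r+.5,.08)))
    y=(a[:,320,0]-a[:,320,2]>80);ys=np.where(y[:260])[0];
    print('edges(row,d,x@.067,x@.080):');[print('  ',e) for e in out]
    if len(ys): print('yellow rows',ys.min(),ys.max(),rowx(p,W,ys.min()-.5,.055),rowx(p,W,ys.max()+.5,.055))
E
echo 'edges(p,W)' >> m.py
python3 m.py s1b.png 0
```

```text
t 16.48 tcp clamp x -0.0674 F along -x -5.8
edges(row,d,x@.067,x@.080):
   (15.5, -37, 64.2, 60.2)
   (82.5, 18, 31.1, 29.0)
   (120.5, -43, 11.1, 10.3)
   (139.5, 19, 0.7, 0.5)
   (166.5, 17, -14.5, -13.7)
   (177.5, -10, -20.8, -19.7)
   (196.5, 22, -32.0, -30.2)
   (221.5, -22, -47.2, -44.4)
yellow rows 3 259 74.5 -75.2
```

Run:
```python
from h import *
p,_=snap('wrist','tmp.png')
for R0,pos,img,lo in [(1.8249,[.6064,-.0791,.1367],'w6.png',5),(1.8258,[.5994,-.0502,.1648],'w5.png',40)]:
    R=np.array([[np.sin(R0),0,np.cos(R0)],[-np.cos(R0),0,np.sin(R0)],[0,-1,0]])
    T=np.eye(4);T[:3,:3]=R;T[:3,3]=pos;W=T@np.array(p['mount'])
    q=dict(p);q['pixels']=cv2.imread('pics/'+img)[:,:,::-1]
    edges(q,W,lo)
```

```text
edges(row,d,x@.067,x@.080):
   (17.5, 39, 81.5, 77.5)
   (31.5, 41, 74.7, 71.1)
   (42.5, -38, 69.4, 66.1)
   (46.5, 32, 67.4, 64.3)
   (55.5, -34, 62.9, 60.1)
   (111.5, 19, 34.1, 33.0)
   (162.5, -45, 6.0, 6.6)
   (182.5, 15, -5.6, -4.3)
   (198.5, -18, -15.0, -13.2)
   (208.5, 15, -21.1, -18.8)
   (218.5, -10, -27.2, -24.6)
   (228.5, 25, -33.4, -30.4)
   (245.5, -31, -44.2, -40.5)
yellow rows 0 204 94.2 -20.6
edges(row,d,x@.067,x@.080):
   (53.5, -25, 100.0, 97.1)
   (63.5, -25, 94.3, 91.7)
   (77.5, 26, 86.3, 84.1)
   (89.5, 44, 79.3, 77.5)
   (98.5, -27, 74.0, 72.4)
   (112.5, 30, 65.6, 64.5)
   (119.5, -43, 61.3, 60.5)
   (154.5, 23, 39.5, 39.9)
   (199.5, -41, 9.9, 11.9)
   (221.5, 26, -5.2, -2.5)
   (231.5, -31, -12.3, -9.2)
   (243.5, 15, -20.9, -17.3)
   (255.5, 22, -29.6, -25.6)
yellow rows 64 239 96.7 -21.2
```

```bash
python3 -m crank '[[[0,0,0,0,0,0.8,0],[0,0,0,0,0,0.8,0],[0,0,0,0,0,0.8,0],[0,0,0,0,0,0.1,0],[0,0,0,0,0,0,0],[0,0,0,0,0,-0.8,0],[0,0,0,0,0,-0.6,0],[0,0,0,0,0,-0.6,0],[0,0,0,0,0,-0.5,0],[0,0,0,0,0,0,0]]]'; python3 m.py s2.png 0
```

```text
t: 17.77
ee_pos: [0.6112, -0.097, 0.1369]
eef_rot: [[0.968, 0.001, -0.251], [0.251, 0.001, 0.968], [0.001, -1.0, 0.0]]
force: [-0.2, 5.4, 4.0]
opening: 0.001
t 17.82 tcp clamp x -0.0677 F along -x -5.3
edges(row,d,x@.067,x@.080):
   (5.5, 26, 68.7, 64.4)
   (14.5, -35, 64.4, 60.4)
   (82.5, 19, 30.8, 28.7)
   (99.5, -41, 21.9, 20.4)
   (121.5, 17, 10.2, 9.4)
   (146.5, 15, -3.5, -3.5)
   (157.5, -11, -9.7, -9.3)
   (180.5, 22, -23.0, -21.7)
   (221.5, -26, -47.6, -44.9)
yellow rows 2 259 74.7 -75.7
```

```bash
python3 -m crank '[[[0,0,0,0,0,0.8,0],[0,0,0,0,0,0.8,0],[0,0,0,0,0,0.8,0],[0,0,0,0,0,0.1,0],[0,0,0,0,0,0,0],[0,0,0,0,0,-0.8,0],[0,0,0,0,0,-0.6,0],[0,0,0,0,0,-0.6,0],[0,0,0,0,0,-0.5,0],[0,0,0,0,0,0,0]]]'; python3 m.py s3.png 0;python3 -m crank '[[[0,0,0,0,0,0.8,0],[0,0,0,0,0,0.8,0],[0,0,0,0,0,0.8,0],[0,0,0,0,0,0.1,0],[0,0,0,0,0,0,0],[0,0,0,0,0,-0.8,0],[0,0,0,0,0,-0.6,0],[0,0,0,0,0,-0.6,0],[0,0,0,0,0,-0.5,0],[0,0,0,0,0,0,0]]]'; python3 m.py s4.png 0
```

```text
t: 19.08
ee_pos: [0.6112, -0.097, 0.1369]
eef_rot: [[0.968, 0.001, -0.251], [0.251, 0.001, 0.968], [0.001, -1.0, 0.0]]
force: [-0.1, 4.6, 3.8]
opening: -0.001
t 19.12 tcp clamp x -0.0677 F along -x -5.1
edges(row,d,x@.067,x@.080):
   (5.5, 30, 68.7, 64.4)
   (14.5, -35, 64.4, 60.3)
   (78.5, -13, 32.8, 30.6)
   (104.5, 19, 19.3, 17.9)
   (126.5, 13, 7.5, 6.9)
   (139.5, -14, 0.3, 0.2)
   (165.5, 20, -14.3, -13.6)
   (221.5, -25, -47.6, -44.9)
yellow rows 2 259 74.7 -75.7
t: 20.38
ee_pos: [0.6111, -0.0971, 0.1369]
eef_rot: [[0.968, 0.001, -0.251], [0.251, 0.001, 0.968], [0.001, -1.0, 0.0]]
force: [-0.6, 5.8, 4.6]
opening: 0.001
t 20.43 tcp clamp x -0.0677 F along -x -4.7
edges(row,d,x@.067,x@.080):
   (5.5, 31, 68.7, 64.3)
   (14.5, -35, 64.4, 60.3)
   (56.5, -14, 43.9, 41.1)
   (86.5, 15, 28.7, 26.8)
   (105.5, 15, 18.7, 17.4)
   (119.5, -15, 11.2, 10.4)
   (123.5, 19, 9.1, 8.4)
   (149.5, 20, -5.2, -5.1)
   (221.5, -25, -47.6, -44.9)
yellow rows 2 259 74.7 -75.7
```

View pics/s4.png

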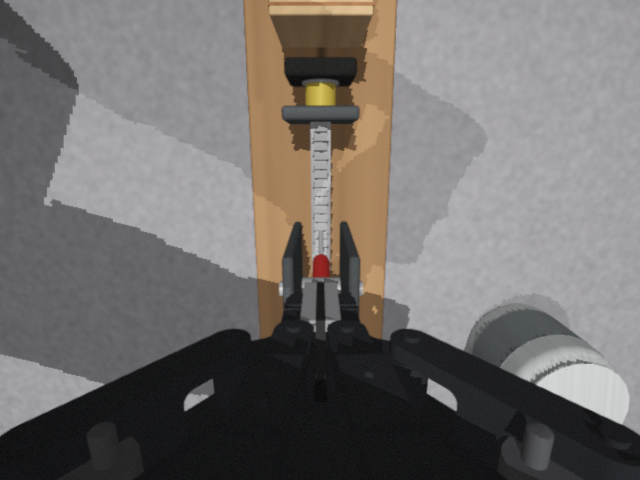

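```bash
python3 -m crank '[[[0,0,0,0,0,0.8,0],[0,0,0,0,0,0.8,0],[0,0,0,0,0,0.8,0],[0,0,0,0,0,0.1,0],[0,0,0,0,0,0,0],[0,0,0,0,0,-0.8,0],[0,0,0,0,0,-0.6,0],[0,0,0,0,0,-0.6,0],[0,0,0,0,0,-0.5,0],[0,0,0,0,0,0,0]]]'; python3 m.py s5.png 0
```

```text
t: 21.68
ee_pos: [0.6112, -0.097, 0.1369]
eef_rot: [[0.968, 0.001, -0.251], [0.251, 0.001, 0.968], [0.001, -1.0, 0.0]]
force: [-0.9, 5.0, 3.8]
opening: 0.002
t 21.73 tcp clamp x -0.0677 F along -x -4.9
edges(row,d,x@.067,x@.080):
   (5.5, 30, 68.7, 64.4)
   (14.5, -36, 64.4, 60.3)
   (34.5, -16, 54.8, 51.3)
   (67.5, 19, 38.4, 35.9)
   (85.5, 12, 29.2, 27.3)
   (98.5, -14, 22.4, 20.9)
   (105.5, 14, 18.7, 17.4)
   (133.5, 18, 3.6, 3.3)
   (221.5, -24, -47.6, -44.9)
yellow rows 2 259 74.7 -75.7
```

View pics/s5c.png

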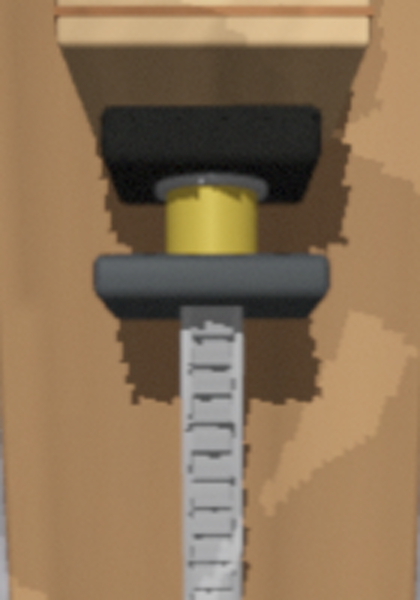

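```bash
python3 -m crank '[[[0,0,0,0,0,0.8,0],[0,0,0,0,0,0.8,0],[0,0,0,0,0,0.8,0],[0,0,0,0,0,0.1,0],[0,0,0,0,0,0,0],[0,0,0,0,0,-0.8,0],[0,0,0,0,0,-0.5,0],[0,0,0,0,0,-0.2,0],[0,0,0,0,0,0,0]]]'; python3 m.py s6.png 0
```

```text
t: 22.85
ee_pos: [0.6086, -0.0872, 0.137]
eef_rot: [[0.968, 0.001, -0.251], [0.251, 0.001, 0.968], [0.001, -1.0, 0.001]]
force: [-1.2, 6.2, 4.7]
opening: -0.003
t 22.9 tcp clamp x -0.0576 F along -x -6.6
edges(row,d,x@.067,x@.080):
   (9.5, -33, 77.1, 72.8)
   (13.5, 27, 75.1, 71.0)
   (27.5, 29, 68.4, 64.7)
   (36.5, -37, 64.0, 60.6)
   (44.5, -24, 60.1, 56.9)
   (76.5, 16, 44.0, 41.8)
   (93.5, 10, 35.3, 33.6)
   (106.5, -13, 28.4, 27.1)
   (113.5, 17, 24.7, 23.6)
   (139.5, 21, 10.5, 10.3)
   (234.5, -31, -45.6, -42.4)
yellow rows 10 92 81.0 37.4
```

View pics/s6c.png

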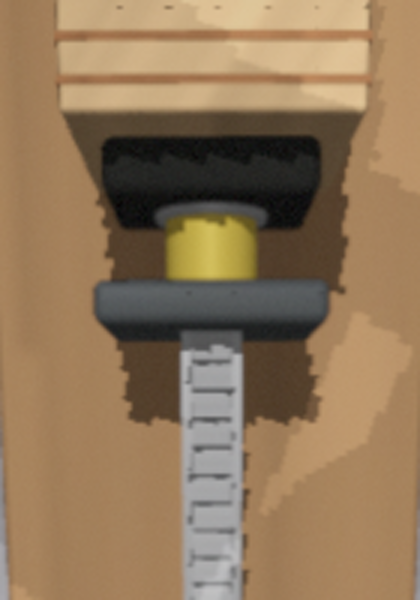

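```bash
python3 -m crank '[[[0,0,0,0,0,0.5,0],[0,0,0,0,0,0.6,0],[0,0,0,0,0,0.4,0],[0,0,0,0,0,0,0],[0,0,0,0,0,0,0]]]'; python3 m.py s7.png 20; python3 -m crank '[[[0,0,0,0,0,-0.5,0],[0,0,0,0,0,-0.4,0],[0,0,0,0,0,-0.3,0],[0,0,0,0,0,0,0]]]'; python3 m.py s8.png 20
```

```text
t: 23.52
ee_pos: [0.6047, -0.0728, 0.1366]
eef_rot: [[0.968, 0.0, -0.251], [0.251, -0.0, 0.968], [0.0, -1.0, -0.0]]
force: [0.1, -0.4, -0.2]
opening: 0.0
t 23.57 tcp clamp x -0.0427 F along -x 0.6
edges(row,d,x@.067,x@.080):
   (13.5, -30, 89.9, 85.8)
   (17.5, 27, 88.0, 84.0)
   (31.5, 51, 81.3, 77.7)
   (45.5, 33, 74.4, 71.3)
   (56.5, -37, 69.0, 66.1)
   (68.5, -35, 62.9, 60.5)
   (74.5, -24, 59.9, 57.6)
   (100.5, 21, 46.4, 45.0)
   (121.5, 17, 35.3, 34.5)
   (136.5, 17, 27.1, 26.8)
   (161.5, 21, 13.1, 13.7)
   (253.5, -24, -42.7, -38.7)
yellow rows 0 120 100.7 36.5
t: 24.08
ee_pos: [0.6078, -0.0837, 0.1371]
eef_rot: [[0.968, 0.001, -0.251], [0.251, 0.001, 0.968], [0.001, -1.0, 0.001]]
force: [-1.6, 7.6, 6.3]
opening: -0.001
t 24.12 tcp clamp x -0.054 F along -x -9.5
edges(row,d,x@.067,x@.080):
   (6.5, 46, 82.1, 77.8)
   (17.5, -23, 76.9, 72.9)
   (21.5, 21, 75.0, 71.1)
   (35.5, 35, 68.2, 64.7)
   (44.5, -40, 63.8, 60.6)
   (52.5, -31, 59.8, 56.8)
   (82.5, 16, 44.6, 42.6)
   (94.5, 11, 38.4, 36.7)
   (108.5, -14, 31.0, 29.8)
   (114.5, 16, 27.8, 26.7)
   (141.5, 19, 13.0, 12.9)
   (239.5, -30, -45.2, -41.8)
yellow rows 19 94 80.1 39.9
```

View pics/s8c.png

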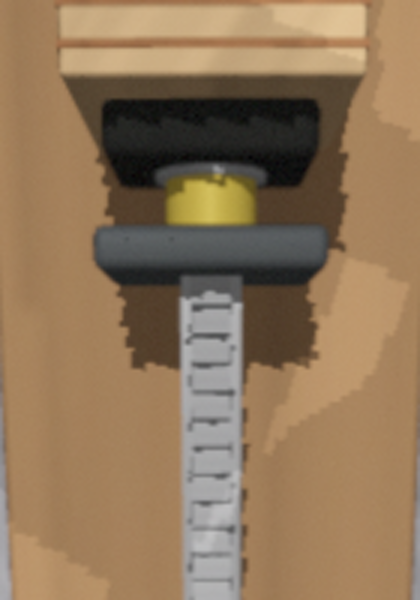

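```bash
cat > sub.py <<'E'
from h import *
import sys
def sub(img,lo,hi,sign,cols,ch):
    g=img[:,cols].astype(float)@ch if 0 else (img[:,cols].astype(float)*np.array(ch)).sum(2).mean(1)
    d=sign*np.diff(g);d=np.where(d>0,d,0);s=np.arange(lo,hi);w=d[lo:hi]**2
    k=lo+np.argmax(d[lo:hi]);s=np.arange(k-3,k+4);w=d[s]
    return float((s*w).sum()/w.sum()+.5)
def meas(p,W,img):
    # yellow run at cols 312-328
    y=(img[:,314:327,0].astype(int)-img[:,314:327,2]).mean(1)
    r=np.where(y>60)[0]; r=r[(r>20)&(r<240)]
    # longest run with strong yellow & R>150 
    runs=np.split(r,np.where(np.diff(r)>1)[0]+1);
    runs=[q for q in runs if 8<len(q)<40 and img[q,318:323,0].mean()>150 and (img[q,318:323,1].astype(float)-img[q,318:323,2]).mean()>70]
    q=runs[-1];a,b=q[0],q[-1]
    top=sub(img,a-4,a+4,1,slice(314,327),[1,0,-1]);bot=sub(img,b-3,b+4,-1,slice(314,327),[1,0,-1])
    g=img[:,285:355].mean((1,2))
    bl=sub(img,a-75 if a>80 else 5,a-12,-1,slice(280,292),[.33,.33,.33])
    print('yellow',round(top,2),round(bot,2),'jaw x',rowx(p,W,bot,.068),'block',round(bl,2),rowx(p,W,bl,.08),'sleeve px',round(bot-top,2),'sleeve visible mm',round(rowx(p,W,top,.055)-rowx(p,W,bot,.055),2))
if __name__=='__main__':
    p,_=snap('wrist','tmp2.png')
    for f,pos,phi in [('s4',[.6111,-.0971,.1369],1.8249),('s5',[.6112,-.0970,.1369],1.8249),('s6',[.6086,-.0872,.1370],1.8249),('s7',[.6047,-.0728,.1366],1.8249),('s8',[.6078,-.0837,.1371],1.8249)]:
        R=np.array([[np.sin(phi),0,np.cos(phi)],[-np.cos(phi),0,np.sin(phi)],[0,-1,0]])
        T=np.eye(4);T[:3,:3]=R;T[:3,3]=pos;W=T@np.array(p['mount'])
        print(f,end=' ');meas(p,W,cv2.imread('pics/'+f+'.png')[:,:,::-1])
E
sed -i 's/^edges(p,W)$/from sub import meas\nmeas(p,W,np.asarray(p["pixels"]))/' m.py
python3 sub.py
```

```text
s4 yellow 82.71 105.28 jaw x 18.7 block 14.21 60.4 sleeve px 22.57 sleeve visible mm 12.4
s5 yellow 61.75 84.31 jaw x 29.7 block 14.21 60.5 sleeve px 22.56 sleeve visible mm 12.2
s6 yellow 71.39 92.89 jaw x 35.4 block 36.5 60.5 sleeve px 21.5 sleeve visible mm 11.7
s7 yellow 99.1 120.95 jaw x 35.5 block 28.23 79.1 sleeve px 21.85 sleeve visible mm 12.2
s8 yellow 78.16 94.6 jaw x 38.1 block 44.44 60.5 sleeve px 16.44 sleeve visible mm 8.9
```

```bash
python3 -m crank '[[[0,0,0,0,0,-0.2,0],[0,0,0,0,0,-0.2,0],[0,0,0,0,0,0,0],[0,0,0,0,0,0,0]]]'; python3 m.py s9.png 0
```

```text
t: 24.68
ee_pos: [0.6089, -0.0873, 0.1372]
eef_rot: [[0.968, 0.001, -0.252], [0.252, 0.001, 0.968], [0.001, -1.0, 0.001]]
force: [-2.5, 9.1, 7.4]
opening: -0.0
t 24.73 tcp clamp x -0.0578 F along -x -9.6
yellow 71.25 84.51 jaw x 39.7 block 36.32 60.6 sleeve px 13.25 sleeve visible mm 7.2
```

View pics/s9c.png

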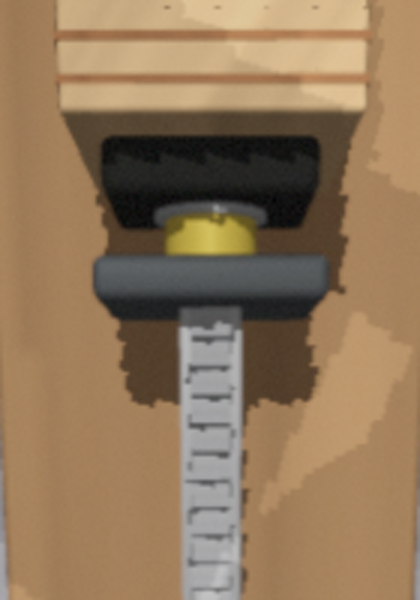

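```bash
python3 -m crank '[[[0,0,0,0,0,-0.12,0],[0,0,0,0,0,-0.12,0],[0,0,0,0,0,0,0],[0,0,0,0,0,0,0]]]'; python3 m.py s10.png 0; python3 m.py s10b.png 0
python3 - <<'E'
from h import *
p,W=snap('scene','sc1.png')
a=cv2.imread('pics/sc1.png');cv2.imwrite('pics/sc1c.png',cv2.resize(a[180:310,200:370],None,fx=4.5,fy=4.5,interpolation=cv2.INTER_CUBIC))
E
```

```text
t: 25.22
ee_pos: [0.6095, -0.0896, 0.1373]
eef_rot: [[0.968, 0.001, -0.252], [0.252, 0.001, 0.968], [0.001, -1.0, 0.001]]
force: [-2.0, 9.9, 7.5]
opening: 0.0
t 25.27 tcp clamp x -0.0601 F along -x -10.1
yellow 66.92 78.56 jaw x 40.4 block 31.32 60.6 sleeve px 11.64 sleeve visible mm 6.3
t 25.32 tcp clamp x -0.0601 F along -x -9.0
yellow 66.94 78.57 jaw x 40.5 block 31.33 60.6 sleeve px 11.63 sleeve visible mm 6.3
```

View pics/s10c.png

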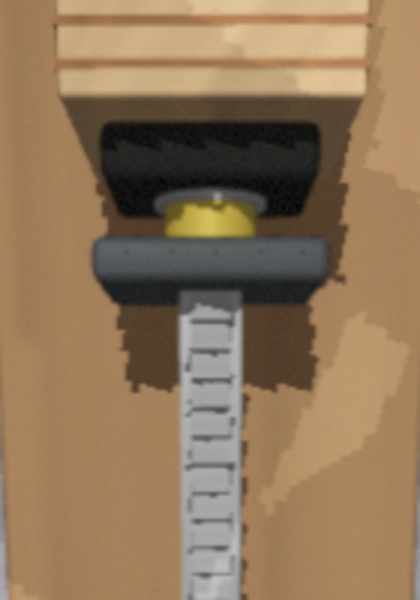

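View pics/sc1c.png

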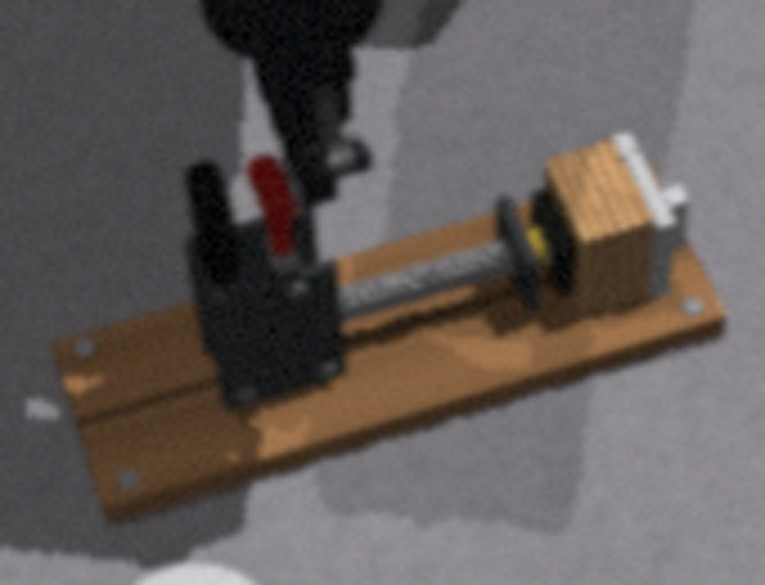

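```bash
python3 -m crank '[[[0,0,0,0,0,-0.12,0],[0,0,0,0,0,-0.08,0],[0,0,0,0,0,0,0],[0,0,0,0,0,0,0]]]'; python3 m.py s11.png 0
```

```text
t: 25.88
ee_pos: [0.61, -0.0914, 0.1373]
eef_rot: [[0.968, 0.001, -0.252], [0.252, 0.002, 0.968], [0.001, -1.0, 0.001]]
force: [-1.2, 10.2, 8.5]
opening: 0.0
t 25.93 tcp clamp x -0.0621 F along -x -11.7
yellow 63.22 73.44 jaw x 41.1 block 27.12 60.6 sleeve px 10.22 sleeve visible mm 5.5
```

View pics/s11.png

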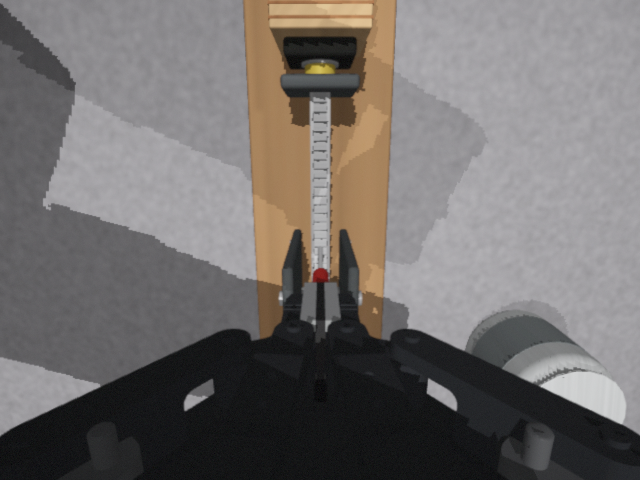

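```bash
python3 -m crank '[[[0,0,0,0,0,0,0],[0,0,0,0,0,0,0],[0,0,0,0,0,0,0],[0,0,0,0,0,0,0]]]'; python3 m.py s12.png 0; python3 -c "
from cell import manip;print(manip.sign_off())"
```

```text
t: 26.42
ee_pos: [0.61, -0.0914, 0.1373]
eef_rot: [[0.968, 0.001, -0.252], [0.252, 0.002, 0.968], [0.001, -1.0, 0.001]]
force: [-3.7, 9.8, 7.1]
opening: -0.001
t 26.48 tcp clamp x -0.0621 F along -x -10.7
yellow 63.23 73.46 jaw x 41.1 block 27.11 60.6 sleeve px 10.23 sleeve visible mm 5.4
the job is handed in; nothing more can be done
None
```

The job is handed in at about 26.5 s of the 67 s. The block is seated against the stop, and the trigger is held with the pad pressed in about 6.4 mm (target 6.5 mm).

- **Seating:** I took the larger wooden block, not the small one or the purple one, and stood it on the board. I pushed it along until it stopped moving and the force rose to about 24 N, then let go. In the wrist view it sits centred and square to the stop.
- **Pumping:** I worked the red trigger with the shut fingers pulling on the bar from the stop side, not by squeezing handle and bar together. It took five long strokes and one short one, then a final stroke that is still held.
- **Last checks:** After half a second of holding still, the jaw and block had not moved. Before that, the scene view showed the block upright between pad and stop. The tins and glue bottle were not touched.
- **Disagreement:** The images give about 6.3 to 6.5 mm of pad travel. The force on the bar, 10–12 N, is noisier and suggests 6.5–8 mm. Near the end, the rod also advanced less per millimetre of finger travel than the stated 0.56, probably because something was flexing, so I relied on the images.

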